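# Stack pressed-cardboard briquettes in bond on the drying rack

### The job

Lift the blue guard bar level and straight up out of the two U brackets over the drying rack and lay it down along the grey mat. Then build up the rack's wall with all the loose briquettes in staggered courses, each lying in line with the wall and centred over the joint between the two beneath it; fill the three places of the second course and put any left over on the third. Finally lay the bar back in both brackets, and leave the tins and the jar undisturbed.

Things in the scene. Friction and masses are not known exactly. Their poses are not given: they have to be found in the camera images.
- rack: Grey base board, 90 x 384 x 12 mm, fixed to the table, with a wall one briquette thick along its y axis. Origin: centre of its underside. The first course, four darker briquettes (72 mm long, 36 mm square, 77 mm from centre to centre), is fixed to it, top 48 mm above the table. A green post (50 mm in x, 24 in y) with a U bracket stands at y = -174 and +174 mm.
- bar: Guard bar: blue, 26 mm square and 440 mm long (along its y), with a 50 mm yellow band at the middle, about 0.2 kg, loose. At the start it lies in both U brackets above the wall. Origin: its centre. When it lies in the brackets its underside is 12 mm above the top of the third course.
- bar_left (a point): Point on the bar's centre line at its y = +174 mm, where it lies in a bracket.
- bar_right (a point): Point on the bar's centre line at its y = -174 mm, where it lies in the other bracket.
- bar_seat (a point): Point on the rack where the bar's centre is when the bar lies properly in both U brackets, 145 mm above the table; axes as the rack's. The U brackets are open at the top: bottom of the U 132 mm above the table, prong tops 166 mm, 34 mm free between the prongs (in x).
- mat: Grey felt-covered strip fixed to the table beyond the rack, 80 x 460 x 3 mm, long along its y. Origin: centre of its underside. The bar lying on it has its centre 16 mm above the table.
- slot_a1 (a point): Point on the rack where the centre of a briquette belongs in the second course, over the joint at y = -77 mm. A briquette there rests with its centre 36 mm above the centres of the two it straddles; its long axis lies along the rack's y.
- slot_a2 (a point): Point on the rack where the centre of a briquette belongs in the second course, over the middle joint, y = 0. A briquette there rests with its centre 36 mm above the centres of the two it straddles; its long axis lies along the rack's y.
- slot_a3 (a point): Point on the rack where the centre of a briquette belongs in the second course, over the joint at y = +77 mm. A briquette there rests with its centre 36 mm above the centres of the two it straddles; its long axis lies along the rack's y.
- slot_b1 (a point): Point on the rack where the centre of a briquette belongs in the third course, over the joint between slot_a1 and slot_a2, y = -38.5 mm. A briquette there rests with its centre 36 mm above the centres of the two it straddles; its long axis lies along the rack's y.
- slot_b2 (a point): Point on the rack where the centre of a briquette belongs in the third course, over the joint between slot_a2 and slot_a3, y = +38.5 mm. A briquette there rests with its centre 36 mm above the centres of the two it straddles; its long axis lies along the rack's y.
- brick1: Loose briquette of pressed cardboard, light brown with a darker square on each end: 72 mm long (along its y), 36 mm square, about 90 g. Origin: its centre; it lies on the table to the left or right of the rack. All briquettes are alike, and any of the four long sides may face up. Three to five of the five are present.
- brick2: Loose briquette of pressed cardboard, light brown with a darker square on each end: 72 mm long (along its y), 36 mm square, about 90 g. Origin: its centre; it lies on the table to the left or right of the rack. All briquettes are alike, and any of the four long sides may face up. Three to five of the five are present.
- brick3: Loose briquette of pressed cardboard, light brown with a darker square on each end: 72 mm long (along its y), 36 mm square, about 90 g. Origin: its centre; it lies on the table to the left or right of the rack. All briquettes are alike, and any of the four long sides may face up. Three to five of the five are present.
- brick4: Loose briquette of pressed cardboard, light brown with a darker square on each end: 72 mm long (along its y), 36 mm square, about 90 g. Origin: its centre; it lies on the table to the left or right of the rack. All briquettes are alike, and any of the four long sides may face up. Three to five of the five are present.
- brick5: Loose briquette of pressed cardboard, light brown with a darker square on each end: 72 mm long (along its y), 36 mm square, about 90 g. Origin: its centre; it lies on the table to the left or right of the rack. All briquettes are alike, and any of the four long sides may face up. Three to five of the five are present.
- flat_tin: A closed flat brass-coloured tin, 66 mm across, 28 mm high, standing among the briquettes. Origin: centre of its underside.
- tin1: Empty open food tin, 74 mm across, 100 mm high, behind the mat. Origin: centre of its underside.
- tin2: As tin1, brass-coloured.
- tin3: As tin1.
- glue_jar: Jar with a red cap, 64 mm across, 85 mm high. Origin: centre of its underside.
Things that resemble listed ones, but are neither listed nor needed, are in the scene too. What is shaped like the brick2 but orange or turquoise is not meant. What is shaped like the brick1 but black is not meant.

How it is judged:
By the outcome, as a careful person would: the job done as asked, in the order asked, and still so for the second after the job is handed in, with the robot touching nothing.
Of brick1, brick2, brick3, brick4, brick5 only 3 to 5 are there at a start; the rules pass over those that are not, and their reading is None.
At some moment in a run one of bar may be knocked a few centimetres aside while the robot is not near it.
Once in a run the grip may slacken for a moment while it holds something.
It also fails if it takes over 210 s, if anything falls off the work surface, if the arm or the gripper's body presses on something with over 40 N, if the wrist force passes 120 N, or if a joint passes its speed limit or range.

### The arm

A 6-joint arm with a two-finger parallel gripper is mounted at the origin on the work surface. World frame = base frame: x ahead of the robot, y to its left, z up, the work surface at z = 0. Lengths are in m, angles in rad, forces in N, time in s.
With the tool pointing down it reaches from about 0.25 to 0.8 m from the base axis. Payload 8.5 kg.
Tool frame: the origin (TCP) lies at the very end of the fingers, on their centre line; the grasp point (between the pads) lies 19 mm behind it; z points along the fingers, y is the line along which they close (so a half turn about z gives the same grasp; the last joint's range is limited). The gripper opens to 85 mm and grips with 20 to 120 N. Pads are 22 mm wide; open, the fingers measure 114 mm over their backs; the gripper's body (76 mm by 85 mm) begins 54 mm behind the grasp point. The pads swing forward as they close: fully open they stand 13 mm farther back than shut.
Start: joints at [1.107, 0.238, -0.013, 1.319, 0, 1.571], TCP at [0.235, 0.469, 0.231] pointing down, gripper open.
Joint ranges: [-2.66, 2.66], [-1.03, 1.9], [-1.14, 1.46], [-1.82, 2.27], [-1.45, 1.34], [-3.14, 3.14]. Speed limits (rad/s): [2.22, 2.22, 2.79, 3.14, 3.14, 3.14].

### API

Orientations are given as a rotation vector (axis times angle).
In Python, from rig import arm gives the robot as it stands.
- The arm moves only by the tool servo_tool, never from a script. Its argument "moves" is text: rows parted by semicolons, each of 7 numbers parted by spaces: the shift along the tool's x, y, z in cm, then the turn, a rotation vector about the tool's x, y, z in degrees, then the opening, from -1 (shut) to 1 (fully open). In form: dx dy dz rx ry rz grip; .... A call has exactly 8 rows; each row shifts and turns the commanded pose from where the row before left it, along the tool's axes as they then stand; what a row does not reach is not made up. A row lasts 1/10 s, in which the tool goes at most 50 mm and 8.59 degrees, less where a joint would pass 70% of its speed; a pose out of reach is approached as far as the arm can. A call with a gripper value outside its range is refused whole. The fingers move at their own pace and stop on an object; the grip force is fixed at half the most. Time passes only in rows, so rows that do not move let the fingers close, or fill a call up. It gives the time, the measured TCP pose, the force, the opening and the grip force at its end, in the units of the state.
- arm.observe(): the state, without advancing time (a new reading comes with each control period).
- arm.capture(name): name is "scene" or "top" or "wrist"; returns the picture (480x640x3 uint8, red, green, blue); there is no depth.
- arm.camera_model(name): a dict with "fx", "fy", "cx", "cy" (pixels), "dist_coeffs" ([k1, k2, p1, p2, k3] as OpenCV has them; the pictures are not rectified), "rvec" (rotation vector, rad) and "tvec" (3), from world to camera coordinates, as OpenCV has them; the wrist camera has in their place "hand_eye" (4x4, takes a point from camera to tool coordinates, whose origin is the TCP and whose axes are the flange's). Camera axes: x right, y down, z forward; pixel columns grow to the right and rows downward; lengths in m; the calibration is good to about 2 mm. A picture is of the moment at which its call begins: read the wrist's pose just before it. camera_model takes no time and is no camera call.
- arm.sign_off(): hands the job in; it is judged then, once.
The state is a dict: "time_s": time; "q": joint angles; "qd": joint speeds; "joint_torque": joint torques, N m; "tool_pos": TCP position; "eef_rot": TCP orientation; "wrist_force": force on the tool from outside, world axes, zero at the start; "wrist_torque": the same for the moment, N m; "grip_width": finger opening in m; "gripper_force": force on a finger pad.
Only numpy, scipy, OpenCV 4.12 (cv2) and the standard library are available. Lean on these libraries where they do the work, as an engineer would, in place of code of your own. Each camera call takes 0.05 s, during which the arm holds its last target. There are 200 camera calls.

## Working session

There is one attempt and no reset: what is moved stays moved. The work goes in short steps, Python scripts to look and compute and a tool call to move; the robot and the scene stay as the last step left them, time stands still between calls to the robot, and variables do not carry over. Pictures are saved under pics/ and viewed, at most 14 in all, crops included, and the job is handed in when it is done.

Besides the shell and the picture viewer there is one more tool, called after "Emit:" as name(argument=value, ...) on one line, values as JSON. servo_tool: Moves the arm, as the interface text tells. Its arguments: {"type":"object","properties":{"moves":{"type":"string"}},"required":["moves"]}

```bash
mkdir -p pics; ls; cat > h.py <<'E'
import numpy as np, cv2
from rig import arm
def cam(n):
    m=arm.camera_model(n); K=np.array([[m['fx'],0,m['cx']],[0,m['fy'],m['cy']],[0,0,1]]); d=np.array(m['dist_coeffs'],float)
    if 'rvec' in m:
        R=cv2.Rodrigues(np.array(m['rvec'],float))[0]; t=np.array(m['tvec'],float).ravel()
    else:
        s=arm.observe(); Rt=cv2.Rodrigues(np.array(s['eef_rot'],float))[0]; H=np.array(m['hand_eye'])
        Rc=Rt@H[:3,:3]; c=Rt@H[:3,3]+np.array(s['tool_pos']); R=Rc.T; t=-R@c
    return K,d,R,t
def ray(c,uv,z):
    K,d,R,t=c; p=cv2.undistortPoints(np.array(uv,float).reshape(-1,1,2),K,d).reshape(-1,2)
    v=np.c_[p,np.ones(len(p))]@R; o=-R.T@t
    return o+v*((z-o[2])/v[:,2])[:,None]
def proj(c,P):
    K,d,R,t=c; return cv2.projectPoints(np.array(P,float).reshape(-1,3),cv2.Rodrigues(R)[0],t,K,d)[0].reshape(-1,2)
def snap(n,f=None):
    c=cam(n); im=arm.capture(n)[:,:,::-1].copy()
    if f: cv2.imwrite('pics/'+f+'.png',im)
    return c,im
E
python3 - <<'E'
from h import *
s=arm.observe();print(s)
for n in('top','scene'):
    c,im=snap(n,n+'0'); print(n,-c[2].T@c[3],c[2][2])
E
```

```text
pics
{'time_s': 0.0, 'q': array([ 1.10702332e+00,  2.38798184e-01, -1.42527901e-02,  1.31920020e+00,
       -2.75880973e-05,  1.57078068e+00]), 'qd': array([-1.37352883e-04,  1.11566169e-03,  1.87087457e-03, -1.64316023e-05,
        1.88170109e-04,  6.04907065e-05]), 'joint_torque': array([ 4.45148209e-03, -5.38763738e+01,  3.46440554e+01,  1.80111820e-02,
        4.87564121e-04,  2.53229979e-05]), 'tool_pos': array([0.2346681 , 0.46917018, 0.23066907]), 'eef_rot': array([-7.21886999e-01, -3.05721222e+00,  2.23384038e-03]), 'wrist_force': array([ 0.32725571, -0.13097868,  0.19575651]), 'wrist_torque': array([-0.01520269, -0.03488281,  0.01063012]), 'gripper_force': 0.0, 'grip_width': 0.08540904312139237}
top [ 0.53001525 -0.04566603  1.26652522] [ 0.05377118 -0.01429918 -0.9984509 ]
scene [1.25931856 0.00973411 0.9488084 ] [-0.64104296 -0.05886645 -0.76524418]
```

View pics/top0.png

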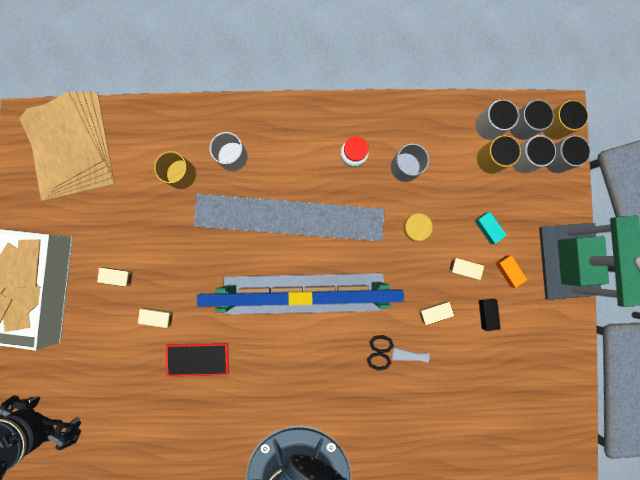

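View pics/scene0.png

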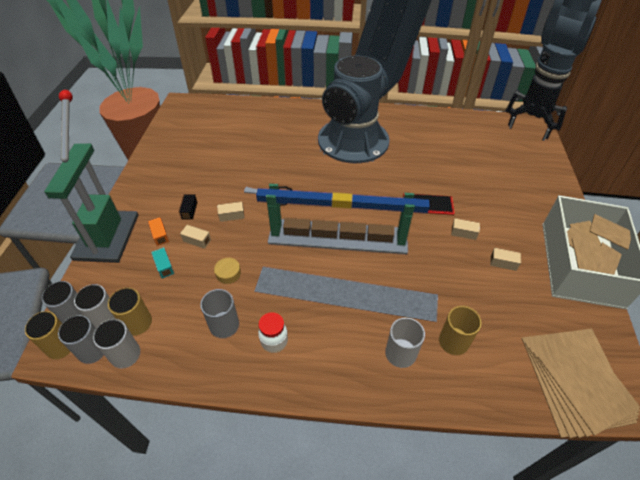

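```bash
cat >> h.py <<'E'
def rects(c,im,lo,hi,z,amin=150):
    h=cv2.cvtColor(im,cv2.COLOR_BGR2HSV); m=cv2.inRange(h,lo,hi)
    m=cv2.morphologyEx(m,cv2.MORPH_OPEN,np.ones((3,3)))
    out=[]
    for k in cv2.findContours(m,cv2.RETR_EXTERNAL,cv2.CHAIN_APPROX_NONE)[0]:
        if cv2.contourArea(k)<amin: continue
        P=ray(c,k.reshape(-1,2),z)[:,:2]
        r=cv2.minAreaRect((P*1000).astype(np.float32)); b=cv2.boxPoints(r)
        e=b[1]-b[0]; f=b[2]-b[1]; L=e if np.hypot(*e)>np.hypot(*f) else f
        a=np.degrees(np.arctan2(L[1],L[0]))%180
        out.append((np.round(r[0],1),np.round(sorted(r[1]),1),round(a,1),np.round(k.reshape(-1,2).mean(0))))
    return out
BRICK=((12,20,200),(35,110,255));BLUE=((105,150,60),(125,255,255));YEL=((22,180,150),(32,255,255));GREEN=((60,80,30),(85,255,160))
E
python3 - <<'E'
from h import *
c,im=snap('top')
h=cv2.cvtColor(im,cv2.COLOR_BGR2HSV)
for p in [(114,277),(467,269),(467,276),(250,216),(300,281),(250,299),(385,289),(300,299),(280,290),(418,226),(300,309)]: print(p,h[p[1],p[0]])
for n,k,z in(('brick',BRICK,.036),('blue',BLUE,.158),('yel',YEL,.158),('green',GREEN,.14),('mat',((85,15,60),(125,80,150)),.003)):
    for r in rects(c,im,*k,z): print(n,*r)
for sc in [4]:
    cv2.imwrite('pics/topz.png',cv2.resize(im[255:325,190:410],None,fx=3.6,fy=3.6,interpolation=cv2.INTER_CUBIC))
E
```

```text
(114, 277) [ 26  45 252]
(467, 269) [ 25  53 251]
(467, 276) [ 21  93 200]
(250, 216) [108  46 161]
(300, 281) [108  43 188]
(250, 299) [109 207 169]
(385, 289) [ 83 145  95]
(300, 299) [ 26 229 234]
(280, 290) [ 16 107 184]
(418, 226) [ 23 161 230]
(300, 309) [106  42 183]
brick [397.  337.7] [35.8 72. ] 80.9 [153. 318.]
brick [ 397.8 -334.2] [35.  70.8] 105.9 [437. 313.]
brick [496.  435.7] [35.2 71. ] 81.0 [112. 276.]
brick [ 501.4 -410.8] [35.3 71.7] 73.8 [468. 269.]
blue [448.2 109.1] [ 24.8 191.5] 90.4 [242. 299.]
blue [ 449.9 -136.2] [ 25.6 189.7] 90.0 [357. 296.]
yel [448.6 -14. ] [25.3 46.6] 89.1 [300. 298.]
green [ 514.3 -643.1] [107.8 111.4] 93.1 [584. 261.]
green [ 512.8 -749.9] [ 68.5 201.9] 2.7 [626. 260.]
mat [60.3  1.5] [122.7 246.5] 89.0 [295. 453.]
mat [ 514.9 -684.1] [138.2 179.8] 2.8 [563. 255.]
```

View pics/topz.png

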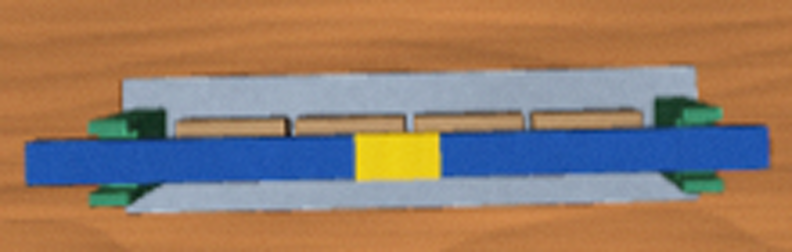

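```bash
python3 - <<'E'
from h import *
c,im=snap('top')
f=lambda L:(np.array(L)+.5)/3.6-.5+[190,255]
print('board',(ray(c,f([(123,80),(695,67),(697,196),(130,211)]),.012)*1000).round(1))
print('joints',(ray(c,f([(175,127),(291,125),(409,122),(527,119),(643,117)]),.048)*1000).round(1))
h=cv2.cvtColor(im,cv2.COLOR_BGR2HSV)
m=cv2.inRange(h,(95,15,60),(125,110,200));m[:180]=0;m[255:]=0;m[:,:180]=0;m[:,400:]=0
m=cv2.morphologyEx(m,cv2.MORPH_OPEN,np.ones((3,3)))
k=max(cv2.findContours(m,0,cv2.CHAIN_APPROX_NONE)[0],key=cv2.contourArea)
print('mat',cv2.minAreaRect((ray(c,k.reshape(-1,2),.003)[:,:2]*1000).astype(np.float32)))
s,im2=snap('scene')
for n,k,z in(('brick',BRICK,.036),('blue',BLUE,.158),('yel',YEL,.158)):
    for r in rects(s,im2,*k,z,60): print(n,*r)
E
```

```text
board [[ 491.2  172.5   12. ]
 [ 493.6 -209.7   12. ]
 [ 407.6 -209.2   12. ]
 [ 404.1  168.7   12. ]]
joints [[ 461.5  132.8   48. ]
 [ 461.7   57.6   48. ]
 [ 462.4  -18.7   48. ]
 [ 463.   -95.1   48. ]
 [ 462.9 -170.4   48. ]]
mat ((633.53271484375, 14.563858032226562), (457.0824890136719, 76.93646240234375), 84.46073913574219)
brick [492.7 436.4] [33.7 64.7] 81.4 [507. 255.]
brick [ 498.4 -410.6] [32.2 68.8] 74.0 [194. 232.]
brick [393.9 339.3] [33.2 67.9] 82.4 [466. 225.]
brick [ 395.6 -334.4] [33.4 67.5] 106.3 [230. 207.]
blue [452.5 110.4] [ 38.5 190.5] 92.9 [390. 202.]
blue [ 455.  -135.9] [ 40.2 189.3] 90.0 [294. 195.]
blue [-413.4  553.1] [ 41.4 159. ] 179.0 [504.  53.]
blue [-408.6 -197.3] [ 44.7 150.3] 0.8 [309.  41.]
yel [444.8 -13.1] [25.4 40.8] 94.5 [342. 197.]
```

Emit:
servo_tool(moves="0 0 0 0 0 7.9 1;0 0 0 0 0 7.9 1;0 0 0 0 0 7.9 1;0 0 0 0 0 7.9 1;0 0 0 0 0 7.9 1;0 0 0 0 0 7.9 1;0 0 0 0 0 7.9 1;0 0 0 0 0 7.8 1")

```text
time_s: 1.05
tool_pos: [0.2348, 0.4694, 0.2312]
eef_rot: [2.221, 2.221, -0.001]
wrist_force: [-0.3, 0.3, 0.1]
grip_width: 0.0853
gripper_force: 0.0
```

Emit:
servo_tool(moves="-3 1.3 0 0 0 0 1;-3 1.3 0 0 0 0 1;-3 1.3 0 0 0 0 1;-3 1.3 0 0 0 0 1;-3 1.3 0 0 0 0 1;-3 1.3 0 0 0 0 1;-3 1.3 0 0 0 0 1;-3 1.3 0 0 0 0 1")

```text
time_s: 1.85
tool_pos: [0.3405, 0.2288, 0.2313]
eef_rot: [2.215, 2.228, 0.0]
wrist_force: [0.8, -0.1, -0.2]
grip_width: 0.0854
gripper_force: 0.0
```

Emit:
servo_tool(moves="-3 1.3 0 0 0 0 1;-3 1.3 0 0 0 0 1;-3 1.3 0 0 0 0 1;-3 1.3 0 0 0 0 1;-3 1.3 0 0 0 0 1;-3 1.3 0 0 0 0 1;-3 1.3 0 0 0 0 1;0 0 0 0 0 0 1")

```text
time_s: 2.65
tool_pos: [0.4336, 0.0179, 0.2312]
eef_rot: [2.218, 2.223, -0.001]
wrist_force: [-0.5, -0.2, -0.3]
grip_width: 0.0852
gripper_force: 0.0
```

```bash
cat >> h.py <<'E'
def go(x,y,z,yaw):
    """print tool-axes shift (cm) and turn (deg) from measured pose to target (m, deg; yaw of tool y)"""
    s=arm.observe(); R=cv2.Rodrigues(np.array(s['eef_rot'],float))[0]; p=np.array(s['tool_pos'])
    cur=np.degrees(np.arctan2(R[1,1],R[0,1])); w=(cur-yaw+90)%180-90
    print('t %.1f pos'%s['time_s'],(p*1000).round(1),'yaw %.1f'%cur,'tilt',(R[:2,2]*57.3).round(1),'w %.1f F'%(s['grip_width']*1000),s['wrist_force'].round(1),'grip %.0f'%s['gripper_force'],'q',np.round(s['q'],2))
    print('  d(tool,cm):',(R.T@(np.array([x,y,z])-p)*100).round(2),'rz %.1f'%w)
E
python3 - <<'E'
from h import *
go(.449,-.0135,.126,.4)
c,im=snap('wrist','w1')
for n,k,z in(('blue',BLUE,.158),('yel',YEL,.158)):
    for r in rects(c,im,*k,z): print(n,*r)
E
```

```text
t 2.6 pos [433.6  17.9 231.2] yaw 0.1 tilt [ 0.  -0.1] w 85.2 F [-0.5 -0.2 -0.3] grip 0 q [ 0.04  0.08 -0.21  1.28 -0.    1.61]
  d(tool,cm): [-3.14  1.53 10.52] rz -0.3
blue [446.9 -87.5] [25.3 89.8] 90.2 [340. 391.]
blue [445.8  77.5] [ 25.3 137. ] 90.3 [345. 129.]
yel [446.4 -16.1] [26.1 48.9] 90.2 [342. 300.]
```

View pics/w1.png

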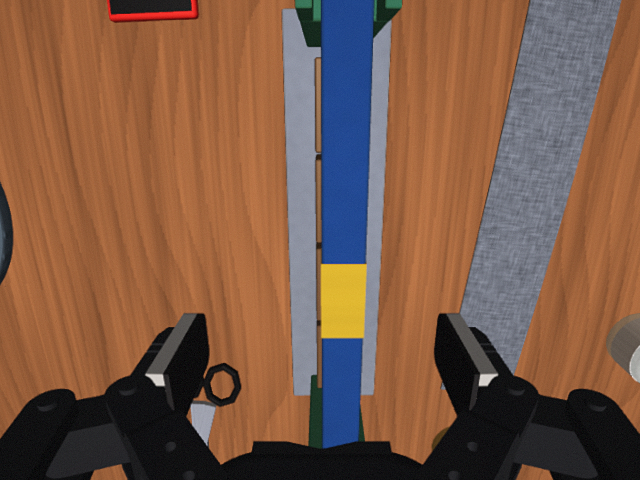

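Emit:
servo_tool(moves="-1.6 0.7 0 0 0 -0.2 1;-1.6 0.6 0 0 0 0 1;0 0 2.5 0 0 0 1;0 0 2.5 0 0 0 1;0 0 2.5 0 0 0 1;0 0 2 0 0 0 1;0 0 1 0 0 0 1;0 0 0 0 0 0 1")

```text
time_s: 3.5
tool_pos: [0.4447, -0.0107, 0.1254]
eef_rot: [-2.209, -2.231, 0.002]
wrist_force: [0.1, 0.2, 0.9]
grip_width: 0.0853
gripper_force: 0.0
```

Emit:
servo_tool(moves="0 0 0 0 0 0 -1;0 0 0 0 0 0 -1;0 0 0 0 0 0 -1;0 0 0 0 0 0 -1;0 0 0 0 0 0 -1;0 0 0 0 0 0 -1;0 0 0 0 0 0 -1;0 0 0 0 0 0 -1")

```text
time_s: 4.3
tool_pos: [0.446, -0.0113, 0.127]
eef_rot: [2.211, 2.231, 0.001]
wrist_force: [-1.9, -0.4, 6.1]
grip_width: 0.0251
gripper_force: 59.1
```

```bash
python3 - <<'E'
from h import *
go(.447,-.015,.126,.3)
E
```

```text
t 4.3 pos [446.  -11.3 127. ] yaw 0.5 tilt [0.1 0. ] w 25.1 F [-1.9 -0.4  6.1] grip 59 q [-0.03  0.17 -0.39  1.02  0.    1.54]
  d(tool,cm): [-0.37  0.09  0.1 ] rz 0.2
```

Emit:
servo_tool(moves="0 0 -0.4 0 0 0 -1;0 0 -0.8 0 0 0 -1;0 0 -1 0 0 0 -1;0 0 -1 0 0 0 -1;0 0 -1 0 0 0 -1;0 0 -1 0 0 0 -1;0 0 -1 0 0 0 -1;0 0 0 0 0 0 -1")

```text
time_s: 5.1
tool_pos: [0.4464, -0.0113, 0.1898]
eef_rot: [2.21, 2.23, 0.002]
wrist_force: [0.3, 0.8, -2.2]
grip_width: 0.0251
gripper_force: 59.1
```

```bash
python3 - <<'E'
from h import *
go(.6335,.0185,.20,-5.5)
c,im=snap('wrist','w2')
for n,k,z in(('blue',BLUE,.218),('yel',YEL,.218)):
    for r in rects(c,im,*k,z): print(n,*r)
h=cv2.cvtColor(im,cv2.COLOR_BGR2HSV)
m=cv2.inRange(h,(95,15,60),(125,110,200));m[:,:380]=0
m=cv2.morphologyEx(m,cv2.MORPH_OPEN,np.ones((3,3)))
k=max(cv2.findContours(m,0,cv2.CHAIN_APPROX_NONE)[0],key=cv2.contourArea)
print('mat',cv2.minAreaRect((ray(c,k.reshape(-1,2),.003)[:,:2]*1000).astype(np.float32)))
E
```

```text
t 5.1 pos [446.4 -11.3 189.8] yaw 0.5 tilt [ 0.1 -0. ] w 25.1 F [ 0.3  0.8 -2.2] grip 59 q [-0.03  0.12 -0.27  1.18 -0.    1.54]
  d(tool,cm): [ 2.81 18.73 -0.98] rz 6.0
blue [446.6 -49.3] [ 7.4 25.4] 0.6 [321. 439.]
blue [445.9  51.4] [26.  88.4] 90.4 [322. 149.]
yel [446.4 -19. ] [27.5 51.2] 90.5 [321. 368.]
mat ((627.1771850585938, -27.746795654296875), (362.7578430175781, 79.06536865234375), 84.536865234375)
```

View pics/w2.png

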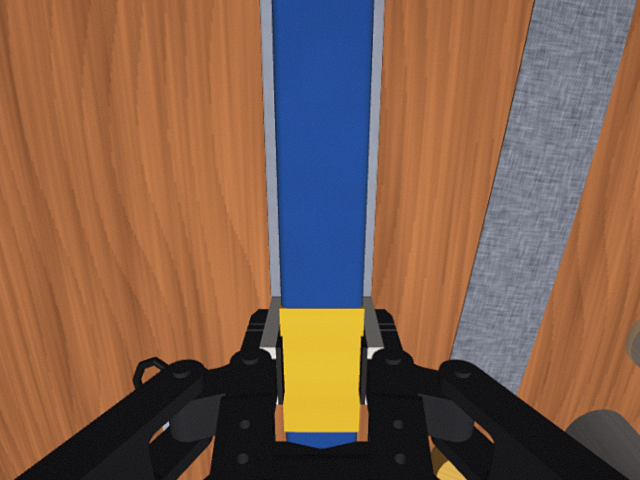

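Emit:
servo_tool(moves="0 0 1 0 0 0 -1;0 0 1 0 0 0 -1;0 0 1 0 0 0 -1;0 0 1 0 0 0 -1;0 0 1 0 0 0 -1;0 0 0.8 0 0 0 -1;0 0 0.4 0 0 0 -1;0 0 0 0 0 0 -1")

```text
time_s: 5.95
tool_pos: [0.4452, -0.0113, 0.127]
eef_rot: [2.211, 2.232, -0.0]
wrist_force: [-6.3, 0.1, 11.3]
grip_width: 0.025
gripper_force: 60.9
```

Emit:
servo_tool(moves="0 0 0.1 0 0 0 0;0 0 0 0 0 0 1;0 0 0 0 0 0 1;0 0 0 0 0 0 1;0 0 -0.4 0 0 0 1;-0.3 0.1 -0.5 0 0 0 1;-0.3 0 0 0 0 0 1;0 0 0 0 0 0 1")

```text
time_s: 6.75
tool_pos: [0.447, -0.0177, 0.1346]
eef_rot: [2.211, 2.231, 0.0]
wrist_force: [0.4, 0.2, -0.4]
grip_width: 0.0855
gripper_force: 0.0
```

```bash
python3 - <<'E'
from h import *
go(.447,-.0175,.136,.3)
E
```

```text
t 6.8 pos [447.  -17.7 134.6] yaw 0.5 tilt [ 0. -0.] w 85.5 F [ 0.4  0.2 -0.4] grip 0 q [-0.04  0.16 -0.37  1.04 -0.    1.52]
  d(tool,cm): [ 0.02  0.   -0.14] rz 0.2
```

Emit:
servo_tool(moves="0 0 -0.2 0 0 0 0;0 0 0 0 0 0 -1;0 0 0 0 0 0 -1;0 0 0 0 0 0 -1;0 0 0 0 0 0 -1;0 0 0 0 0 0 -1;0 0 0 0 0 0 -1;0 0 0 0 0 0 -1")

```text
time_s: 7.55
tool_pos: [0.4467, -0.0172, 0.1365]
eef_rot: [2.211, 2.232, 0.0]
wrist_force: [-1.1, 0.1, 5.2]
grip_width: 0.0246
gripper_force: 59.9
```

Emit:
servo_tool(moves="0 0 -0.4 0 0 0 -1;0 0 -0.8 0 0 0 -1;0 0 -1 0 0 0 -1;0 0 -1 0 0 0 -1;0 0 -1 0 0 0 -1;0 0 -1 0 0 0 -1;0 0 -0.6 0 0 0 -1;0 0 0 0 0 0 -1")

```text
time_s: 8.35
tool_pos: [0.4472, -0.0173, 0.1953]
eef_rot: [2.21, 2.231, 0.001]
wrist_force: [0.4, -0.3, -2.7]
grip_width: 0.0247
gripper_force: 59.1
```

```bash
python3 - <<'E'
from h import *
go(.632,.015,.2,-5.5)
c,im=snap('top')
for n,k,z in(('blue',BLUE,.218),('yel',YEL,.218)):
    for r in rects(c,im,*k,z,100): print(n,*r)
E
```

```text
t 8.3 pos [447.2 -17.3 195.3] yaw 0.5 tilt [ 0.1 -0. ] w 24.7 F [ 0.4 -0.3 -2.7] grip 59 q [-0.04  0.12 -0.26  1.19 -0.    1.52]
  d(tool,cm): [ 3.06 18.51 -0.44] rz 6.0
blue [448.4 149. ] [ 26.  108.8] 89.3 [218. 302.]
blue [ 450.5 -160.5] [ 25.7 141.3] 90.3 [372. 298.]
```

Emit:
servo_tool(moves="0.3 1.5 0 0 0 0.6 -1;0.4 2.5 0 0 0 0.9 -1;0.4 2.5 0 0 0 0.9 -1;0.5 2.5 0 0 0 0.9 -1;0.5 2.5 0 0 0 0.9 -1;0.5 2.5 0 0 0 0.9 -1;0.5 2.5 0 0 0 0.9 -1;0.5 2 0 0 0 0 -1")

```text
time_s: 9.2
tool_pos: [0.6341, 0.011, 0.1932]
eef_rot: [-2.325, -2.112, 0.002]
wrist_force: [-0.1, -1.1, -3.1]
grip_width: 0.0241
gripper_force: 59.3
```

Emit:
servo_tool(moves="0 0 0 0 0 0 -1;0 0 2 0 0 0 -1;0 0 2 0 0 0 -1;0 0 2 0 0 0 -1;0 0 2 0 0 0 -1;0 0 2 0 0 0 -1;0 0 2 0 0 0 -1;0 0 0 0 0 0 -1")

```text
time_s: 10.0
tool_pos: [0.6303, 0.0107, 0.0712]
eef_rot: [-2.322, -2.11, 0.007]
wrist_force: [-0.5, 0.5, -3.3]
grip_width: 0.025
gripper_force: 59.4
```

```bash
python3 - <<'E'
from h import *
go(.632,.015,.0075,-5.5)
c,im=snap('top')
for n,k,z in(('blue',BLUE,.10),('yel',YEL,.1)):
    for r in rects(c,im,*k,z,100): print(n,*r)
E
```

```text
t 10.0 pos [630.3  10.7  71.2] yaw -5.5 tilt [-0.3 -0. ] w 25.0 F [-0.5  0.5 -3.3] grip 59 q [ 0.02  0.51 -0.02  1.05 -0.    1.68]
  d(tool,cm): [0.45 0.17 6.37] rz 0.0
blue [ 618.1 -119.7] [ 25.1 165.2] 84.6 [347. 219.]
blue [647.5 183.3] [25.1 93.9] 84.3 [212. 209.]
```

Emit:
servo_tool(moves="0.1 0.1 1 0 0 0 -1;0.1 0 1 0 0 0 -1;0 0 1 0 0 0 -1;0 0 1 0 0 0 -1;0 0 1 0 0 0 -1;0 0 0.8 0 0 0 -1;0 0 0.3 0 0 0 -1;0 0 0 0 0 0 -1")

```text
time_s: 10.85
tool_pos: [0.6339, 0.0126, 0.0127]
eef_rot: [-2.325, -2.112, 0.001]
wrist_force: [0.2, -0.6, -2.2]
grip_width: 0.0249
gripper_force: 59.5
```

```bash
python3 - <<'E'
from h import *
go(.632,.015,.0075,-5.5)
E
```

```text
t 10.8 pos [633.9  12.6  12.7] yaw -5.5 tilt [-0.1 -0. ] w 24.9 F [ 0.2 -0.6 -2.2] grip 60 q [ 0.02  0.56 -0.09  0.92 -0.    1.69]
  d(tool,cm): [ 0.22 -0.21  0.52] rz 0.0
```

Lower the last 4–5 mm, open and rise; then look at the rack from above.

Emit:
servo_tool(moves="0 0 0.2 0 0 0 -1;0 0 0.2 0 0 0 -1;0 0 0.1 0 0 0 -1;0 0 0 0 0 0 -1;0 0 0 0 0 0 0.2;0 0 0 0 0 0 1;0 0 0 0 0 0 1;0 0 0 0 0 0 1")

```text
time_s: 11.65
tool_pos: [0.6344, 0.0127, 0.0085]
eef_rot: [2.325, 2.113, 0.0]
wrist_force: [0.3, -0.6, 0.0]
grip_width: 0.0809
gripper_force: 0.0
```

Emit:
servo_tool(moves="0 0 -1 0 0 0 1;0 0 -3 0 0 0 1;0 -3 -4 0 0 0 1;0 -3 -4 0 0 -1 1;0 -3 -4 0 0 -1 1;0 -3 -3 0 0 -2 1;0 -3 -1 0 0 -2 1;0 -3 0 0 0 0 1")

```text
time_s: 12.45
tool_pos: [0.4546, 0.0232, 0.2111]
eef_rot: [2.207, 2.231, 0.005]
wrist_force: [-0.3, -0.1, 0.8]
grip_width: 0.0856
gripper_force: 0.0
```

```bash
python3 - <<'E'
from h import *
go(.448,.1,.21,0.5)
c,im=snap('top')
for n,k,z in(('blue',BLUE,.029),('brick',BRICK,.036)):
    for r in rects(c,im,*k,z,100): print(n,*r)
c,im=snap('wrist','w3')
E
```

```text
t 12.4 pos [454.6  23.2 211.1] yaw 0.6 tilt [0.3 0. ] w 85.6 F [-0.3 -0.1  0.8] grip 0 q [ 0.05  0.12 -0.21  1.23 -0.    1.61]
  d(tool,cm): [ 7.68 -0.57  0.11] rz 0.1
blue [ 623.7 -105.8] [ 25.4 192.6] 84.4 [339. 219.]
blue [647.5 138.6] [ 25.3 191.3] 84.4 [236. 211.]
brick [397.  337.7] [36.  71.8] 81.2 [153. 318.]
brick [ 397.8 -334.2] [35.  70.8] 105.9 [437. 313.]
brick [496.1 435.7] [35.2 71. ] 81.4 [112. 276.]
brick [ 501.4 -410.8] [35.3 71.7] 73.8 [468. 269.]
```

View pics/w3.png

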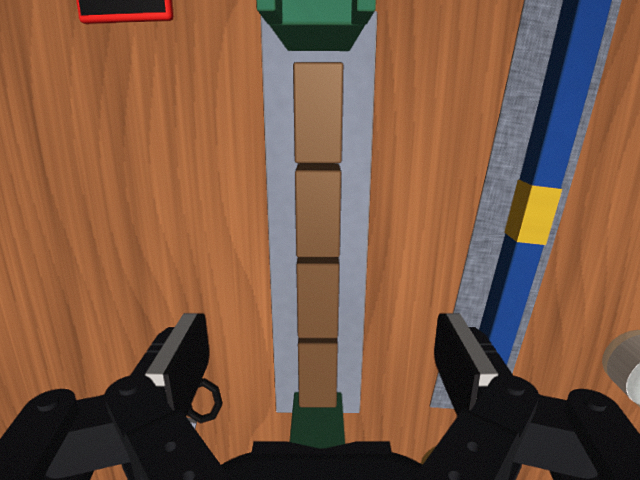

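```bash
python3 - <<'E'
from h import *
c,im=snap('wrist')
P=(ray(c,[(318,63),(318,166),(318,259.5),(318,340),(318,407)],.048)*1000).round(1);print(P)
print('edges',(ray(c,[(294,75),(341,75),(297,330),(337,330)],.048)*1000).round(1))
print('board',(ray(c,[(265,100),(373,100),(276,410),(360,410),(272,300),(364,300)],.012)*1000).round(1))
h=cv2.cvtColor(im,cv2.COLOR_BGR2HSV);print(h[120,318],h[63:70,318])
print(h[155:175,318,2], h[250:270,318,2],h[332:350,318,2])
for n,k,z in(('yel',YEL,.029),('wall',((8,70,90),(20,140,190)),.048)):
    for r in rects(c,im,*k,z,800): print(n,*r)
E
```

```text
[[ 447.8  129.3   48. ]
 [ 448.4   56.3   48. ]
 [ 449.   -20.3   48. ]
 [ 449.6  -97.3   48. ]
 [ 450.1 -172.    48. ]]
edges [[430.8 121.1  48. ]
 [464.2 121.5  48. ]
 [431.1 -87.3  48. ]
 [466.1 -86.9  48. ]]
board [[ 404.8  103.7   12. ]
 [ 492.2  104.6   12. ]
 [ 405.2 -209.6   12. ]
 [ 494.9 -208.4   12. ]
 [ 405.3  -77.3   12. ]
 [ 492.9  -76.3   12. ]]
[ 14 122 149] [[ 14 138 126]
 [ 13 117 153]
 [ 14 111 163]
 [ 14 114 166]
 [ 14 113 162]
 [ 13 109 164]
 [ 14 110 162]]
[147 149 143 150 147 149 138 107  53  42  45  46  44  49  48  77 119 141
 148 147] [128 129 133 131 132 135 120  66  46  49  48  51  47  69 110 124 131 133
 129 131] [125 127 125 122 124 114  72  48  46  50  49  76 108 123 124 127 123 124]
yel [633.9  14. ] [26.3 49.3] 84.5 [536. 214.]
wall [ 446.3 -136.2] [34.  69.1] 92.1 [316. 379.]
wall [447.  -59.3] [33.4 70. ] 90.4 [314. 303.]
wall [446.1  17.6] [34.7 69.7] 90.5 [315. 213.]
wall [445.6  94.6] [35.  70.8] 90.3 [315. 112.]
```

Emit:
servo_tool(moves="2.5 -0.5 0 0 0 0 1;4 -0.8 0 0 0 0 1;4 -0.8 0 0 0 0 1;4 -0.8 0 0 0 0 1;4 -0.8 0 0 0 0 1;4 -0.8 0 0 0 3 1;4 -0.8 0 0 0 3 1;4 -0.3 0 0 0 3 1")

```text
time_s: 13.4
tool_pos: [0.402, 0.3303, 0.2085]
eef_rot: [2.381, 2.049, 0.001]
wrist_force: [1.3, -0.1, 0.2]
grip_width: 0.0854
gripper_force: 0.0
```

Emit:
servo_tool(moves="1.2 0 0 0 0 0.6 1;0 0 2 0 0 0 1;0 0 2 0 0 0 1;0 0 2 0 0 0 1;0 0 2 0 0 0 1;0 0 1 0 0 0 1;0 0 0 0 0 0 1;0 0 0 0 0 0 1")

```text
time_s: 14.2
tool_pos: [0.4045, 0.34, 0.1188]
eef_rot: [2.39, 2.038, 0.001]
wrist_force: [-0.1, 0.2, -0.8]
grip_width: 0.0854
gripper_force: 0.0
```

```bash
cat > look.py <<'E'
import sys
from h import *
# look at briquettes with the wrist; give shift to grasp the one nearest the expected place
x,y=map(float,sys.argv[1:3]); zt=float(sys.argv[3]) if len(sys.argv)>3 else .036; tz=zt-.018-.014
c,im=snap('wrist',sys.argv[4] if len(sys.argv)>4 else None)
R=rects(c,im,*BRICK,zt,800)
for r in R: print(*r)
r=min(R,key=lambda r:np.hypot(*(r[0]-[x,y])))
go(r[0][0]/1000,r[0][1]/1000,tz,r[2]-90)
E
python3 look.py 397 338 .036 w4
```

```text
[395.5 335.4] [35.  70.7] 81.4 [308. 249.]
[493.4 428.5] [34.8 59.9] 81.1 [462.  59.]
t 14.2 pos [404.6 340.2 119.2] yaw -9.1 tilt [0.1 0. ] w 85.4 F [ 0.5  0.2 -0.4] grip 0 q [ 0.7   0.31 -0.22  1.05 -0.    2.43]
  d(tool,cm): [-0.63 -0.83 11.52] rz -0.5
```

View pics/w4.png

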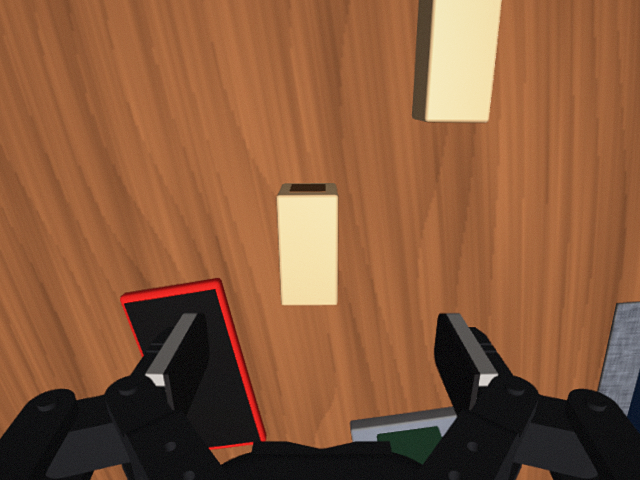

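Emit:
servo_tool(moves="-0.6 -0.9 0 0 0 -0.5 0.4;0 0 2.5 0 0 0 0.4;0 0 3 0 0 0 0.4;0 0 2.5 0 0 0 0.4;0 0 1.8 0 0 0 0.4;0 0 1.2 0 0 0 0.4;0 0 0.5 0 0 0 0.4;0 0 0 0 0 0 0.4")

```text
time_s: 15.05
tool_pos: [0.394, 0.3354, 0.0034]
eef_rot: [2.381, 2.049, -0.0]
wrist_force: [-0.7, -0.2, 0.5]
grip_width: 0.0596
gripper_force: 0.0
```

```bash
python3 look.py 396 336
```

```text
[395.7 335.4] [34.8 70.6] 81.5 [326. 350.]
[483.6 415.2] [20.1 31.2] 84.3 [610.  65.]
t 15.1 pos [394.3 335.6   3.9] yaw -8.6 tilt [0. 0.] w 59.6 F [-0.3  0.1  0.1] grip 0 q [ 0.71  0.41 -0.41  0.76 -0.    2.43]
  d(tool,cm): [-0.    0.14 -0.01] rz -0.1
```

Emit:
servo_tool(moves="0 0 0 0 0 0 -1;0 0 0 0 0 0 -1;0 0 0 0 0 0 -1;0 0 0 0 0 0 -1;0 0 0 0 0 0 -1;0 0 -0.5 0 0 0 -1;0 0 -2 0 0 0 -1;0 0 -3 0 0 0 -1")

```text
time_s: 15.9
tool_pos: [0.3931, 0.3345, 0.058]
eef_rot: [2.381, 2.049, -0.005]
wrist_force: [0.4, 0.7, -1.5]
grip_width: 0.0353
gripper_force: 59.9
```

Emit:
servo_tool(moves="0 0 -4 0 0 0 -1;0 0 -4 0 0 -3 -1;0 0 -4 0 0 -3 -1;0 0 -2 0 0 -3 -1;-2 0.4 0 0 0 0 -1;-4 0.8 0 0 0 0 -1;-4 0.8 0 0 0 0 -1;-4 0.8 0 0 0 0 -1")

```text
time_s: 16.7
tool_pos: [0.423, 0.1943, 0.1987]
eef_rot: [2.212, 2.231, 0.0]
wrist_force: [0.7, -0.1, -0.5]
grip_width: 0.035
gripper_force: 59.9
```

Emit:
servo_tool(moves="-4 0.8 0 0 0 0 -1;-4 0.8 0 0 0 0 -1;-4 0.8 0 0 0 0 -1;-2 0.1 0 0 0 0 -1;0 0 0 0 0 0 -1;0 0 2 0 0 0 -1;0 0 2 0 0 0 -1;0 0 0 0 0 0 -1")

```text
time_s: 17.5
tool_pos: [0.4475, 0.0562, 0.1567]
eef_rot: [-2.211, -2.228, 0.004]
wrist_force: [0.2, 1.2, -0.3]
grip_width: 0.0349
gripper_force: 60.1
```

```bash
python3 - <<'E'
from h import *
go(.4469,.057,.053,.45)
c,im=snap('wrist','w5')
E
```

```text
t 17.5 pos [447.5  56.2 156.7] yaw 0.5 tilt [-0.2 -0. ] w 34.9 F [ 0.2  1.2 -0.3] grip 60 q [ 0.12  0.16 -0.32  1.1   0.    1.69]
  d(tool,cm): [ 0.08 -0.02 10.37] rz 0.0
```

View pics/w5.png

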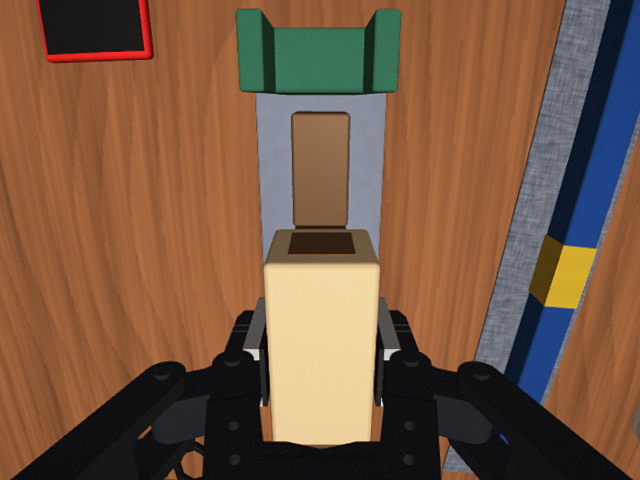

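Emit:
servo_tool(moves="0.1 0 2 0 0 0 -1;0 0 2 0 0 0 -1;0 0 2 0 0 0 -1;0 0 2 0 0 0 -1;0 0 1.2 0 0 0 -1;0 0 0.5 0 0 0 -1;0 0 0.2 0 0 0 -1;0 0 0 0 0 0 -1")

```text
time_s: 18.35
tool_pos: [0.4497, 0.0571, 0.06]
eef_rot: [2.212, 2.23, 0.001]
wrist_force: [0.1, -0.2, -0.7]
grip_width: 0.0354
gripper_force: 60.1
```

```bash
python3 look.py 447 57 .084
```

```text
[449.7  51. ] [37.3 75.2] 90.5 [321. 350.]
t 18.4 pos [449.8  57.1  60.1] yaw 0.4 tilt [0.1 0. ] w 35.4 F [ 0.1  0.4 -0.5] grip 60 q [ 0.13  0.25 -0.48  0.84 -0.    1.69]
  d(tool,cm): [-0.61 -0.01  0.81] rz -0.1
```

```bash
python3 look.py 447 57 .0925
```

```text
[449.7  57.2] [34.6 69.9] 90.5 [321. 350.]
t 18.4 pos [449.8  57.   60.1] yaw 0.4 tilt [0.1 0. ] w 35.1 F [ 0.2  0.2 -0.9] grip 60 q [ 0.13  0.25 -0.48  0.84 -0.    1.69]
  d(tool,cm): [ 0.02 -0.01 -0.04] rz -0.1
```

Centred in y. Shift x −2.3 mm, lower the last 7 mm, release.

Emit:
servo_tool(moves="0 -0.2 0.2 0 0 0 -1;0 -0.1 0.2 0 0 0 -1;0 0 0.2 0 0 0 -1;0 0 0.1 0 0 0 -1;0 0 0.1 0 0 0 -1;0 0 0 0 0 0 -1;0 0 0 0 0 0 -1;0 0 0 0 0 0 -1")

```text
time_s: 19.25
tool_pos: [0.4461, 0.0567, 0.0523]
eef_rot: [2.213, 2.229, 0.0]
wrist_force: [-6.6, -1.0, 16.2]
grip_width: 0.0352
gripper_force: 62.3
```

```bash
python3 look.py 447 57 .084
```

```text
[446.   56.4] [34.9 70.3] 90.5 [321. 350.]
t 19.3 pos [446.   56.8  52.3] yaw 0.4 tilt [ 0. -0.] w 35.1 F [-5.7 -0.8 16.7] grip 62 q [ 0.13  0.25 -0.5   0.82 -0.    1.69]
  d(tool,cm): [-0.04  0.    0.03] rz -0.1
```

Emit:
servo_tool(moves="0 0.05 -0.1 0 0 0 -1;0 0 0 0 0 0 0;0 0 0 0 0 0 0.5;0 0 0 0 0 0 1;0 0 -1 0 0 0 1;0 0 -3 0 0 0 1;0 0 -4 0 0 0 1;0 0 -4 0 0 0 1")

```text
time_s: 20.1
tool_pos: [0.4462, 0.0568, 0.1741]
eef_rot: [-2.213, -2.229, 0.001]
wrist_force: [0.8, 0.8, -0.2]
grip_width: 0.0857
gripper_force: 0.0
```

```bash
python3 look.py 447 57 .084; python3 - <<'E'
from h import *
go(.495,.432,.12,-8.7)
c,im=snap('top')
for n,k,z in(('blue',BLUE,.029),('brick',BRICK,.036)):
    for r in rects(c,im,*k,z,100): print(n,*r)
E
```

```text
[446.7  56.3] [34.8 70.6] 90.5 [323. 236.]
t 20.1 pos [449.   57.1 180.3] yaw 0.4 tilt [0.4 0.1] w 85.1 F [2.7 0.  5.1] grip 0 q [ 0.13  0.13 -0.28  1.15 -0.    1.69]
  d(tool,cm): [-0.09 -0.33 12.82] rz -0.1
t 20.1 pos [449.   57.1 180.3] yaw 0.4 tilt [0.4 0.1] w 85.1 F [2.7 0.  5.1] grip 0 q [ 0.13  0.13 -0.28  1.15 -0.    1.69]
  d(tool,cm): [37.45  4.83  6.1 ] rz 9.1
blue [ 623.8 -105.9] [ 25.  192.8] 84.5 [339. 219.]
blue [647.6 138.6] [ 25.4 191.3] 84.4 [236. 211.]
brick [ 397.8 -334.2] [35.2 70.8] 105.9 [437. 313.]
brick [446.3  37.6] [21.2 35.2] 179.2 [280. 295.]
brick [496.1 435.7] [35.2 71. ] 81.4 [112. 276.]
brick [ 501.4 -410.8] [35.3 71.7] 73.8 [468. 269.]
```

Emit:
servo_tool(moves="2.5 0.3 -1 0 0 0 1;4.3 0.5 -1 0 0 0 1;4.3 0.5 0 0 0 0 1;4.3 0.5 0 0 0 0 1;4.3 0.5 0 0 0 0 1;4.3 0.5 0 0 0 0 1;4.3 0.5 0 0 0 0 1;4.3 0.5 0 0 0 0 1")

```text
time_s: 21.0
tool_pos: [0.482, 0.3849, 0.1924]
eef_rot: [2.213, 2.23, -0.0]
wrist_force: [1.1, 1.0, 0.5]
grip_width: 0.0854
gripper_force: 0.0
```

Emit:
servo_tool(moves="4 0.6 0 0 0 0 1;1.5 0.4 1 0 0 3 1;0 0 2 0 0 3 1;0 0 2 0 0 3.1 1;0 0 2 0 0 0 1;0 0 1 0 0 0 1;0 0 0 0 0 0 1;0 0 0 0 0 0 1")

```text
time_s: 21.8
tool_pos: [0.4921, 0.4383, 0.113]
eef_rot: [2.383, 2.047, 0.001]
wrist_force: [-0.4, -0.5, -0.1]
grip_width: 0.0852
gripper_force: 0.0
```

```bash
python3 look.py 495 432
```

```text
[494.5 433.6] [34.8 70.4] 80.9 [327. 250.]
t 21.9 pos [492.3 438.5 113.4] yaw -8.7 tilt [0.1 0. ] w 85.6 F [0.7 0.  0.4] grip 0 q [ 0.73  0.52  0.12  1.17 -0.    2.45]
  d(tool,cm): [-0.46  0.28 10.94] rz 0.4
```

Emit:
servo_tool(moves="-0.5 0.3 0 0 0 0.4 0.6;0 0 2 0 0 0 0.6;0 0 3 0 0 0 0.6;0 0 2.5 0 0 0 0.6;0 0 1.8 0 0 0 0.6;0 0 1.2 0 0 0 0.6;0 0 0.4 0 0 0 0.6;0 0 0 0 0 0 0.6")

```text
time_s: 22.65
tool_pos: [0.4943, 0.4327, 0.0035]
eef_rot: [2.39, 2.038, 0.0]
wrist_force: [-0.4, -0.6, -0.2]
grip_width: 0.0683
gripper_force: 0.0
```

```bash
python3 look.py 495 433
```

```text
[494.6 433.4] [34.8 70.8] 81.1 [322. 349.]
t 22.7 pos [494.5 433.    4.1] yaw -9.1 tilt [0. 0.] w 68.2 F [1.5 0.7 0.2] grip 0 q [ 0.72  0.6  -0.04  0.93 -0.    2.45]
  d(tool,cm): [0.04 0.   0.01] rz -0.2
```

Emit:
servo_tool(moves="0 0 0 0 0 0 -1;0 0 0 0 0 0 -1;0 0 0 0 0 0 -1;0 0 0 0 0 0 -1;0 0 0 0 0 0 -1;0 0 -0.5 0 0 0 -1;0 0 -2 0 0 0 -1;0 0 -3 0 0 0 -1")

```text
time_s: 23.5
tool_pos: [0.4929, 0.4318, 0.0573]
eef_rot: [2.39, 2.039, -0.006]
wrist_force: [-0.0, 0.6, -0.1]
grip_width: 0.0356
gripper_force: 60.0
```

Emit:
servo_tool(moves="0 0 -4 0 0 0 -1;0 0 -4 0 0 -3 -1;0 0 -4 0 0 -3 -1;0 0 -2 0 0 -3.5 -1;-3 -0.3 0 0 0 0 -1;-4 -0.4 0 0 0 0 -1;-4 -0.5 0 0 0 0 -1;-4 -0.5 0 0 0 0 -1")

```text
time_s: 24.3
tool_pos: [0.4776, 0.2812, 0.1984]
eef_rot: [2.213, 2.23, -0.0]
wrist_force: [2.0, 0.4, -0.2]
grip_width: 0.0354
gripper_force: 60.0
```

Emit:
servo_tool(moves="-4 -0.5 0 0 0 0 -1;-4 -0.5 0 0 0 0 -1;-4 -0.5 0 0 0 0 -1;-4 -0.5 0 0 0 0 -1;-4 -0.5 0 0 0 0 -1;-4 -0.5 0 0 0 0 -1;-4 -0.4 0 0 0 0 -1;-2 0 0 0 0 0 -1")

```text
time_s: 25.1
tool_pos: [0.4454, -0.02, 0.1987]
eef_rot: [2.215, 2.228, -0.001]
wrist_force: [0.5, 1.2, 0.1]
grip_width: 0.0354
gripper_force: 60.0
```

Emit:
servo_tool(moves="0 0 0 0 0 0 -1;0 0 2 0 0 0 -1;0 0 3 0 0 0 -1;0 0 2 0 0 0 -1;0 0 2 0 0 0 -1;0 0 1 0 0 0 -1;0 0 0 0 0 0 -1;0 0 0 0 0 0 -1")

```text
time_s: 25.9
tool_pos: [0.4467, -0.0173, 0.0989]
eef_rot: [2.212, 2.23, 0.0]
wrist_force: [0.3, 0.8, -0.1]
grip_width: 0.0349
gripper_force: 60.0
```

```bash
cat > place.py <<'E'
import sys
from h import *
# held briquette seen by the wrist (bottom is ~4 mm below the tip + its top 32 mm above it); shift to slot, 0.5 mm above rest
x,y,zc=map(float,sys.argv[1:4])
c,im=snap('wrist'); z=arm.observe()['tool_pos'][2]
R=rects(c,im,*BRICK,z+.032,800)
for r in R: print(*r)
r=max(R,key=lambda r:r[3][1])
p=np.array(arm.observe()['tool_pos'])*1000
go((p[0]+x-r[0][0])/1000,(p[1]+y-r[0][1])/1000,zc-.0135,.45)
E
python3 place.py 446.5 -20.5 .066
```

```text
[446.8 -16.4] [34.2 69.7] 90.6 [322. 349.]
[446.6  59.1] [24.1 49.2] 90.4 [324. 115.]
t 25.9 pos [447.  -17.4  99.2] yaw 0.4 tilt [ 0.1 -0. ] w 35.1 F [ 0.9 -0.  -1.1] grip 60 q [-0.04  0.2  -0.43  0.94 -0.    1.52]
  d(tool,cm): [-0.41 -0.04  4.67] rz -0.0
```

Emit:
servo_tool(moves="-0.2 0 0 0 0 0 -1;-0.2 0 0 0 0 0 -1;0 0 1 0 0 0 -1;0 0 1.5 0 0 0 -1;0 0 1 0 0 0 -1;0 0 0.5 0 0 0 -1;0 0 0.3 0 0 0 -1;0 0 0 0 0 0 -1")

```text
time_s: 26.75
tool_pos: [0.4463, -0.0216, 0.055]
eef_rot: [-2.213, -2.229, 0.001]
wrist_force: [-0.2, -0.6, 0.1]
grip_width: 0.0352
gripper_force: 60.0
```

```bash
python3 place.py 446.5 -20.5 .066
```

```text
[446.5 -20.7] [33.7 69.6] 90.7 [322. 349.]
[447.   53.5] [33.  61.8] 90.5 [326. 114.]
t 26.8 pos [446.5 -21.6  55.4] yaw 0.4 tilt [-0. -0.] w 35.1 F [ 1.1  0.7 -0.9] grip 60 q [-0.05  0.24 -0.5   0.83 -0.    1.52]
  d(tool,cm): [0.02 0.   0.29] rz -0.0
```

Lower the last 3 mm and release, rise.

Emit:
servo_tool(moves="0 0 0.2 0 0 0 -1;0 0 0.1 0 0 0 -1;0 0 0 0 0 0 -1;0 0 0 0 0 0 0;0 0 0 0 0 0 0.5;0 0 0 0 0 0 1;0 0 0 0 0 0 1;0 0 -1 0 0 0 1")

```text
time_s: 27.6
tool_pos: [0.4456, -0.0216, 0.0618]
eef_rot: [-2.212, -2.229, 0.002]
wrist_force: [-0.1, -0.7, -0.7]
grip_width: 0.0857
gripper_force: 0.0
```

Emit:
servo_tool(moves="0 0 -3 0 0 0 1;0 0 -4 0 0 0 1;0 0 -4 0 0 0 1;0 0 -2 0 0 0 1;-2.5 -0.3 0 0 0 0 1;-4 -0.7 0 0 0 0 1;-4 -0.7 0 0 0 0 1;-4 -0.7 0 0 0 0 1")

```text
time_s: 28.4
tool_pos: [0.4231, -0.168, 0.1933]
eef_rot: [2.212, 2.23, 0.001]
wrist_force: [0.5, -0.6, -0.6]
grip_width: 0.0853
gripper_force: 0.0
```

Emit:
servo_tool(moves="-4 -0.7 0 0 0 0 1;-4 -0.7 0 0 0 0 1;-4 -0.7 0 0 0 0 1;-4 -0.4 0 0 0 0 1;0 0 1.5 0 0 -5 1;0 0 3 0 0 -5 1;0 0 3 0 0 -5 1;0 0 0 0 0 -0.4 1")

```text
time_s: 29.2
tool_pos: [0.3978, -0.3256, 0.1149]
eef_rot: [-1.89, -2.503, -0.0]
wrist_force: [-0.2, 0.8, -0.1]
grip_width: 0.0848
gripper_force: 0.0
```

```bash
python3 look.py 397 -335; python3 - <<'E'
from h import *
c,im=snap('top')
for n,k,z in(('blue',BLUE,.029),('brick',BRICK,.084)):
    for r in rects(c,im,*k,z,100): print(n,*r)
E
```

```text
[ 497.3 -417.1] [34.7 61.9] 73.7 [419. 404.]
[ 395.3 -336.9] [35.  70.5] 106.3 [313. 258.]
t 29.2 pos [ 398.8 -326.3  116.9] yaw 15.8 tilt [-0.1  0.1] w 85.6 F [ 0.2 -0.   1. ] grip 0 q [-0.69  0.29 -0.25  1.04 -0.    0.61]
  d(tool,cm): [-0.96 -0.6  11.29] rz -0.5
blue [ 623.7 -105.7] [ 25.4 192.9] 84.3 [339. 219.]
blue [647.6 138.5] [ 25.2 191.5] 84.4 [236. 211.]
brick [ 399.1 -309.8] [33.1 41.2] 106.8 [431. 315.]
brick [447.5 -19.8] [36.1 70.1] 89.1 [303. 296.]
brick [448.8  59.3] [36.1 70.1] 89.1 [269. 296.]
brick [ 502.5 -396.6] [34.  68.9] 73.8 [468. 269.]
```

Emit:
servo_tool(moves="-0.9 -0.6 0 0 0 -0.4 0.6;0 0 2 0 0 0 0.6;0 0 3 0 0 0 0.6;0 0 3 0 0 0 0.6;0 0 1.9 0 0 0 0.6;0 0 1 0 0 0 0.6;0 0 0.4 0 0 0 0.6;0 0 0 0 0 0 0.6")

```text
time_s: 30.1
tool_pos: [0.3969, -0.3379, 0.005]
eef_rot: [1.886, 2.512, -0.0]
wrist_force: [-0.0, -0.8, 0.4]
grip_width: 0.0684
gripper_force: 0.0
```

```bash
python3 look.py 395 -336
```

```text
[ 395.4 -336.9] [34.8 70.4] 106.3 [319. 345.]
t 30.1 pos [ 397.  -337.9    5.3] yaw 16.2 tilt [ 0.1 -0.1] w 68.4 F [0.6 0.1 0.7] grip 0 q [-0.71  0.41 -0.4   0.76 -0.    0.58]
  d(tool,cm): [ 0.14 -0.12  0.13] rz -0.1
```

Emit:
servo_tool(moves="0.1 -0.1 0.1 0 0 0 0;0 0 0 0 0 0 -1;0 0 0 0 0 0 -1;0 0 0 0 0 0 -1;0 0 0 0 0 0 -1;0 0 -0.5 0 0 0 -1;0 0 -2 0 0 0 -1;0 0 -3 0 0 0 -1")

```text
time_s: 30.95
tool_pos: [0.3942, -0.3357, 0.058]
eef_rot: [-1.884, -2.51, -0.0]
wrist_force: [0.7, -0.9, -0.4]
grip_width: 0.0352
gripper_force: 59.9
```

Emit:
servo_tool(moves="0 0 -4 0 0 0 -1;0 0 -4 0 0 4 -1;0 0 -4 0 0 4 -1;0 0 -2 0 0 4 -1;0 0 0 0 0 3.8 -1;2 0.5 0 0 0 0 -1;4 0.9 0 0 0 0 -1;4 0.9 0 0 0 0 -1")

```text
time_s: 31.75
tool_pos: [0.4172, -0.2356, 0.1986]
eef_rot: [2.215, 2.228, 0.0]
wrist_force: [0.2, 0.2, -1.0]
grip_width: 0.0353
gripper_force: 59.8
```

Emit:
servo_tool(moves="4 0.9 0 0 0 0 -1;4 0.9 0 0 0 0 -1;4 0.9 0 0 0 0 -1;2 0.2 0 0 0 0 -1;0 0 2 0 0 0 -1;0 0 3 0 0 0 -1;0 0 3 0 0 0 -1;0 0 0 0 0 0 -1")

```text
time_s: 32.55
tool_pos: [0.4429, -0.0955, 0.1158]
eef_rot: [-2.209, -2.227, 0.005]
wrist_force: [-0.8, -0.1, -0.8]
grip_width: 0.0355
gripper_force: 60.1
```

```bash
python3 place.py 447.1 -97.5 .066
```

```text
[443.  -94.2] [34.1 68.9] 90.6 [322. 350.]
[445.1 -18.1] [21.6 44. ] 90.4 [332. 112.]
t 32.6 pos [444.1 -95.9 117.7] yaw 0.4 tilt [-0.2  0. ] w 35.1 F [ 0.6  0.4 -1.3] grip 60 q [-0.21  0.19 -0.38  1.   -0.    1.35]
  d(tool,cm): [-0.34  0.43  6.52] rz -0.0
```

Emit:
servo_tool(moves="-0.2 0.2 0 0 0 0 -1;-0.1 0.2 1 0 0 0 -1;0 0 1.5 0 0 0 -1;0 0 1.5 0 0 0 -1;0 0 1.2 0 0 0 -1;0 0 0.6 0 0 0 -1;0 0 0.2 0 0 0 -1;0 0 0 0 0 0 -1")

```text
time_s: 33.4
tool_pos: [0.4497, -0.0993, 0.0586]
eef_rot: [2.213, 2.229, 0.0]
wrist_force: [0.1, -0.3, -1.1]
grip_width: 0.0353
gripper_force: 60.1
```

```bash
python3 place.py 447.1 -97.5 .066
```

```text
[449.9 -99.2] [34. 70.] 90.7 [322. 350.]
[446.7 -23.6] [32.1 60.6] 90.4 [312. 113.]
t 33.5 pos [449.9 -99.3  58.8] yaw 0.4 tilt [ 0. -0.] w 35.3 F [ 0.4 -0.5 -0.4] grip 60 q [-0.22  0.26 -0.46  0.85 -0.    1.35]
  d(tool,cm): [ 0.17 -0.28  0.63] rz -0.0
```

Emit:
servo_tool(moves="0.2 -0.2 0.1 0 0 0 -1;0 -0.1 0.2 0 0 0 -1;0 0 0.2 0 0 0 -1;0 0 0.1 0 0 0 -1;0 0 0 0 0 0 -1;0 0 0 0 0 0 -1;0 0 0 0 0 0 -1;0 0 0 0 0 0 -1")

```text
time_s: 34.25
tool_pos: [0.4464, -0.0972, 0.0523]
eef_rot: [2.213, 2.23, -0.0]
wrist_force: [0.3, 0.2, -0.4]
grip_width: 0.0352
gripper_force: 60.2
```

```bash
python3 place.py 447.1 -97.5 .066
```

```text
[446.6 -97.3] [33.8 70.1] 90.7 [322. 351.]
[446.5 -23.5] [33.7 64.8] 90.5 [324. 119.]
t 34.3 pos [446.4 -97.2  52.3] yaw 0.4 tilt [-0. -0.] w 35.5 F [ 0.6  0.5 -0.8] grip 60 q [-0.21  0.26 -0.48  0.83 -0.    1.35]
  d(tool,cm): [-0.02  0.05 -0.02] rz -0.0
```

Emit:
servo_tool(moves="0 0 0.1 0 0 0 -1;0 0 0 0 0 0 -1;0 0 0 0 0 0 0;0 0 0 0 0 0 0.5;0 0 0 0 0 0 1;0 0 -1 0 0 0 1;0 0 -4 0 0 0 1;0 0 -4 0 0 0 1")

```text
time_s: 35.1
tool_pos: [0.4455, -0.097, 0.1424]
eef_rot: [-2.212, -2.228, 0.002]
wrist_force: [1.9, 0.0, -0.1]
grip_width: 0.0854
gripper_force: 0.0
```

Emit:
servo_tool(moves="0 0 -4 0 0 0 1;0 0 -1.5 0 0 0 1;-2.5 0.3 0 0 0 0 1;-4 0.7 0 0 0 0 1;-4 0.7 0 0 0 0 1;-4 0.7 0 0 0 0 1;-4 0.7 0 0 0 0 1;-4 0.7 0 0 0 0 1")

```text
time_s: 35.9
tool_pos: [0.486, -0.3236, 0.1971]
eef_rot: [2.213, 2.229, 0.0]
wrist_force: [0.0, 0.2, 0.5]
grip_width: 0.0853
gripper_force: 0.0
```

Emit:
servo_tool(moves="-4 0.7 0 0 0 0 1;-4 0.6 0 0 0 0 1;-1 0 0 0 0 5 1;0 0 2 0 0 5 1;0 0 3 0 0 5 1;0 0 3 0 0 1.5 1;0 0 0 0 0 0 1;0 0 0 0 0 0 1")

```text
time_s: 36.7
tool_pos: [0.4996, -0.4117, 0.1171]
eef_rot: [-2.509, -1.89, 0.0]
wrist_force: [0.1, -1.0, 0.3]
grip_width: 0.0854
gripper_force: 0.0
```

```bash
python3 look.py 499 -414 .036 w6;  python3 - <<'E'
from h import *
c,im=snap('top')
for n,k,z in(('blue',BLUE,.029),('brick',BRICK,.084)):
    for r in rects(c,im,*k,z,100): print(n,*r)
E
```

```text
[ 498.9 -413.1] [35.  70.7] 73.9 [321. 243.]
t 36.8 pos [ 500.3 -412.2  118. ] yaw -16.0 tilt [ 0.1 -0.1] w 85.5 F [-0.2 -0.3  0.5] grip 0 q [-0.69  0.5   0.09  1.16 -0.    1.16]
  d(tool,cm): [-0.12 -0.12 11.4 ] rz 0.1
blue [ 623.8 -105.8] [ 25.3 192.6] 84.4 [339. 219.]
blue [647.5 138.6] [ 25.4 191.3] 84.5 [236. 211.]
brick [447.5 -19.8] [36.1 70.1] 89.1 [303. 296.]
brick [448.8  59.3] [36.1 70.1] 89.1 [269. 296.]
brick [448.5 -94.5] [36.1 70.2] 89.0 [337. 295.]
brick [ 502.6 -396.3] [34.  68.3] 73.8 [467. 269.]
```

View pics/w6.png

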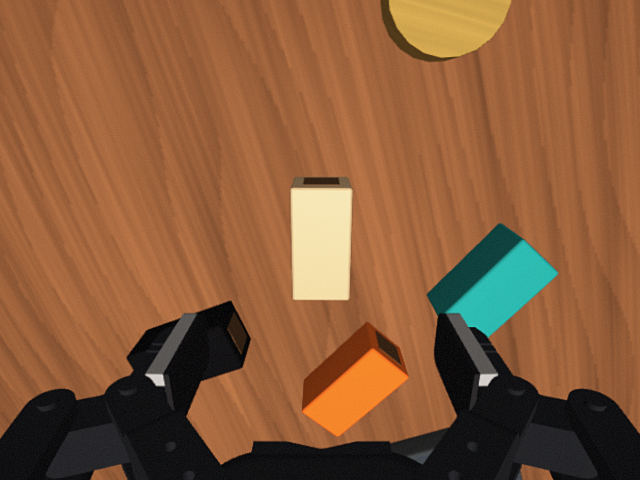

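Emit:
servo_tool(moves="-0.1 -0.1 0 0 0 0 0.3;0 0 2 0 0 0 0.3;0 0 3 0 0 0 0.3;0 0 3 0 0 0 0.3;0 0 1.9 0 0 0 0.3;0 0 1 0 0 0 0.3;0 0 0.5 0 0 0 0.3;0 0 0 0 0 0 0.3")

```text
time_s: 37.6
tool_pos: [0.4988, -0.4128, 0.0029]
eef_rot: [2.51, 1.889, 0.0]
wrist_force: [-1.0, -0.0, 0.6]
grip_width: 0.0557
gripper_force: 0.0
```

```bash
python3 look.py 499 -413
```

```text
[ 499. -413.] [34.9 70.6] 73.9 [322. 351.]
t 37.6 pos [ 499.  -412.9    3.3] yaw -16.1 tilt [ 0.1 -0.1] w 55.8 F [ 1.3 -0.1  0.1] grip 0 q [-0.69  0.59 -0.07  0.91 -0.    1.16]
  d(tool,cm): [-0.01 -0.   -0.07] rz 0.0
```

Emit:
servo_tool(moves="0 0 0 0 0 0 -1;0 0 0 0 0 0 -1;0 0 0 0 0 0 -1;0 0 0 0 0 0 -1;0 0 0 0 0 0 -1;0 0 -0.5 0 0 0 -1;0 0 -2 0 0 0 -1;0 0 -3 0 0 0 -1")

```text
time_s: 38.45
tool_pos: [0.4974, -0.4115, 0.0566]
eef_rot: [-2.507, -1.887, 0.001]
wrist_force: [-0.3, 0.1, -0.5]
grip_width: 0.0352
gripper_force: 59.9
```

Emit:
servo_tool(moves="0 0 -4 0 0 0 -1;0 0 -4 0 0 -4 -1;0 0 -4 0 0 -4 -1;0 0 -2.5 0 0 -4 -1;0 0 0 0 0 -4.5 -1;3 -0.4 0 0 0 0 -1;4 -0.6 0 0 0 0 -1;4 -0.6 0 0 0 0 -1")

```text
time_s: 39.25
tool_pos: [0.481, -0.3016, 0.2024]
eef_rot: [-2.214, -2.228, 0.0]
wrist_force: [0.3, 0.6, 0.2]
grip_width: 0.0352
gripper_force: 59.9
```

Emit:
servo_tool(moves="4 -0.6 0 0 0 0 -1;4 -0.6 0 0 0 0 -1;4 -0.6 0 0 0 0 -1;4 -0.6 0 0 0 0 -1;4 -0.6 0 0 0 0 -1;4 -0.2 0 0 0 0 -1;0 0 0 0 0 0 -1;0 0 0 0 0 0 -1")

```text
time_s: 40.05
tool_pos: [0.4478, -0.062, 0.2028]
eef_rot: [2.21, 2.232, 0.0]
wrist_force: [-0.2, 0.4, -0.8]
grip_width: 0.0354
gripper_force: 59.9
```

Emit:
servo_tool(moves="0 0 1 0 0 0 -1;0 0 2 0 0 0 -1;0 0 2 0 0 0 -1;0 0 1.5 0 0 0 -1;0 0 1 0 0 0 -1;0 0 0 0 0 0 -1;0 0 0 0 0 0 -1;0 0 0 0 0 0 -1")

```text
time_s: 40.85
tool_pos: [0.4484, -0.0632, 0.1279]
eef_rot: [2.213, 2.229, 0.001]
wrist_force: [-0.0, -0.8, -1.0]
grip_width: 0.0352
gripper_force: 59.9
```

```bash
python3 place.py 446.8 -59 .102
```

```text
[448.3 -63.5] [34.8 70.6] 90.4 [322. 350.]
[ 4.468e+02 -2.000e-01] [20.5 32.7] 90.5 [318. 169.]
[447.2  31.8] [20.5 22.1] 90.4 [320.  46.]
t 40.9 pos [448.4 -63.1 128. ] yaw 0.4 tilt [ 0.1 -0. ] w 35.0 F [-0.2  0.9 -0.7] grip 60 q [-0.14  0.18 -0.37  1.02 -0.    1.42]
  d(tool,cm): [ 0.45 -0.15  3.95] rz -0.0
```

Emit:
servo_tool(moves="0.3 -0.2 0 0 0 0 -1;0.2 0 0 0 0 0 -1;0 0 1 0 0 0 -1;0 0 1.2 0 0 0 -1;0 0 0.8 0 0 0 -1;0 0 0.4 0 0 0 -1;0 0 0.1 0 0 0 -1;0 0 0 0 0 0 -1")

```text
time_s: 41.7
tool_pos: [0.4459, -0.0579, 0.0923]
eef_rot: [-2.213, -2.23, 0.0]
wrist_force: [-0.1, -0.3, -0.6]
grip_width: 0.0351
gripper_force: 59.9
```

```bash
python3 place.py 446.8 -59 .102
```

```text
[446.  -58.2] [34.4 70.1] 90.5 [322. 351.]
[446.1   2.8] [25.1 28. ] 90.5 [324. 178.]
[446.6  35.2] [25.2 25.9] 90.5 [327.  53.]
t 41.8 pos [446.  -57.9  92.5] yaw 0.4 tilt [ 0. -0.] w 35.4 F [ 0.3 -0.4  0.3] grip 60 q [-0.13  0.21 -0.44  0.93 -0.    1.43]
  d(tool,cm): [-0.08  0.08  0.4 ] rz -0.0
```

Emit:
servo_tool(moves="-0.1 0.1 0.2 0 0 0 -1;0 0 0.2 0 0 0 -1;0 0 0.1 0 0 0 -1;0 0 0.1 0 0 0 -1;0 0 0 0 0 0 -1;0 0 0 0 0 0 -1;0 0 0 0 0 0 -1;0 0 0 0 0 0 -1")

```text
time_s: 42.55
tool_pos: [0.4471, -0.0589, 0.0876]
eef_rot: [2.212, 2.229, 0.001]
wrist_force: [-5.6, 1.0, 17.9]
grip_width: 0.0354
gripper_force: 62.3
```

```bash
python3 place.py 446.8 -59 .102
```

```text
[447.1 -59.4] [34.5 70.3] 90.5 [322. 351.]
[446.3   2. ] [26.  28.6] 90.5 [321. 177.]
[446.9  34.5] [25.2 26. ] 0.5 [324.  51.]
t 42.6 pos [447.  -58.9  87.6] yaw 0.4 tilt [ 0.1 -0. ] w 35.3 F [-4.9  0.6 17.9] grip 62 q [-0.13  0.21 -0.44  0.91 -0.    1.43]
  d(tool,cm): [ 0.04 -0.03 -0.09] rz -0.0
```

Emit:
servo_tool(moves="0 0 -0.1 0 0 0 -1;0 0 0 0 0 0 0;0 0 0 0 0 0 0.5;0 0 0 0 0 0 1;0 0 -1 0 0 0 1;0 0 -3 0 0 0 1;0 0 -4 0 0 0 1;0 0 -4 0 0 0 1")

```text
time_s: 43.4
tool_pos: [0.4464, -0.0588, 0.2092]
eef_rot: [-2.213, -2.229, 0.001]
wrist_force: [0.7, -0.6, -1.3]
grip_width: 0.0856
gripper_force: 0.0
```

Emit:
servo_tool(moves="0 0 0 0 0 0 1;0.6 2 0 0 0 1 1;1 3 0 0 0 1 1;1 3 0 0 0 1 1;1 3 0 0 0 1 1;1.4 3 0 0 0 1 1;1.4 3 0 0 0 1 1;1 2 0 0 0 0 1")

```text
time_s: 44.2
tool_pos: [0.6419, 0.0073, 0.2069]
eef_rot: [-2.327, -2.111, 0.0]
wrist_force: [0.1, -0.7, 0.4]
grip_width: 0.0851
gripper_force: 0.0
```

```bash
python3 - <<'E'
from h import *
c,im=snap('top')
for n,k,z in(('blue',BLUE,.029),('yel',YEL,.029),('brickA',BRICK,.084),('brickB',BRICK,.12)):
    for r in rects(c,im,*k,z,100): print(n,*r)
c,im=snap('wrist')
for n,k,z in(('blue',BLUE,.029),('yel',YEL,.029)):
    for r in rects(c,im,*k,z,800): print('w',n,*r)
go(.634,.014,.008,-5.5)
E
```

```text
blue [ 622.1 -121.3] [ 25.4 161.5] 84.5 [345. 220.]
blue [654.4 207.5] [24.8 52.8] 84.3 [207. 209.]
brickA [447.3 -96.7] [38.3 65.7] 89.0 [338. 295.]
brickB [449.8 -95.2] [37.2 63.7] 89.0 [338. 295.]
w blue [ 622.1 -107.8] [ 24.9 192.9] 84.4 [310. 318.]
w blue [642.   98.9] [ 25.  120.1] 84.6 [308.  82.]
w yel [633.7  13.3] [25.7 48.7] 84.6 [309. 198.]
t 44.3 pos [642.2   7.6 206.2] yaw -5.5 tilt [-0.  0.] w 85.8 F [-1.1 -0.1 -0.8] grip 0 q [0.01 0.45 0.24 1.36 0.   1.68]
  d(tool,cm): [ 0.56 -0.87 19.82] rz -0.0
```

Emit:
servo_tool(moves="0.3 -0.4 0 0 0 0 1;0.3 -0.4 2 0 0 0 1;0 0 3 0 0 0 1;0 0 4 0 0 0 1;0 0 4 0 0 0 1;0 0 3 0 0 0 1;0 0 1.5 0 0 0 1;0 0 0 0 0 0 1")

```text
time_s: 45.1
tool_pos: [0.6299, 0.0129, 0.0305]
eef_rot: [-2.325, -2.108, 0.006]
wrist_force: [0.6, 1.4, 0.6]
grip_width: 0.0852
gripper_force: 0.0
```

```bash
python3 - <<'E'
from h import *
go(.634,.0137,.008,-5.5)
E
```

```text
t 45.1 pos [629.9  12.9  30.5] yaw -5.6 tilt [-0.3 -0. ] w 85.2 F [0.6 1.4 0.6] grip 0 q [ 0.02  0.54 -0.08  0.96 -0.    1.69]
  d(tool,cm): [0.12 0.41 2.25] rz -0.1
```

Emit:
servo_tool(moves="0.1 0.2 0 0 0 0 1;0 0 0.7 0 0 0 1;0 0 0.7 0 0 0 1;0 0 0.4 0 0 0 1;0 0 0.2 0 0 0 1;0 0 0 0 0 0 1;0 0 0 0 0 0 1;0 0 0 0 0 0 1")

```text
time_s: 45.9
tool_pos: [0.6352, 0.014, 0.0125]
eef_rot: [2.327, 2.111, 0.0]
wrist_force: [-0.0, 0.3, -0.2]
grip_width: 0.0854
gripper_force: 0.0
```

```bash
python3 - <<'E'
from h import *
go(.634,.0137,.008,-5.5)
E
```

```text
t 45.9 pos [635.2  14.   12.5] yaw -5.6 tilt [ 0. -0.] w 85.4 F [-0.   0.3 -0.2] grip 0 q [ 0.02  0.56 -0.09  0.92 -0.    1.69]
  d(tool,cm): [-0.04 -0.11  0.45] rz -0.1
```

Emit:
servo_tool(moves="0 -0.1 0.3 0 0 0 1;0 0 0.1 0 0 0 1;0 0 0 0 0 0 1;0 0 0 0 0 0 -1;0 0 0 0 0 0 -1;0 0 0 0 0 0 -1;0 0 0 0 0 0 -1;0 0 0 0 0 0 -1")

```text
time_s: 46.7
tool_pos: [0.6343, 0.0141, 0.0086]
eef_rot: [2.326, 2.111, 0.001]
wrist_force: [-0.4, 0.1, 2.6]
grip_width: 0.0249
gripper_force: 61.1
```

Emit:
servo_tool(moves="0 0 0 0 0 0 -1;0 0 -0.5 0 0 0 -1;0 0 -1.5 0 0 0 -1;0 0 -2.5 0 0 0 -1;0 0 -3 0 0 0 -1;0 0 -3 0 0 0 -1;0 0 -3 0 0 0 -1;0 0 -3 0 0 0 -1")

```text
time_s: 47.5
tool_pos: [0.6334, 0.0141, 0.1744]
eef_rot: [-2.326, -2.11, 0.001]
wrist_force: [-0.2, 0.2, -2.7]
grip_width: 0.0249
gripper_force: 60.4
```

Emit:
servo_tool(moves="0 0 -3 0 0 0 -1;0 0 -2 0 0 0 -1;0 0 -0.6 0 0 0 -1;0 0 0 0 0 -1 -1;0 0 0 0 0 -1.5 -1;0 0 0 0 0 -1.5 -1;0 0 0 0 0 -1 -1;0 0 0 0 0 -1 -1")

```text
time_s: 48.3
tool_pos: [0.6338, 0.0141, 0.2286]
eef_rot: [-2.211, -2.231, 0.001]
wrist_force: [0.1, -0.3, -1.9]
grip_width: 0.0245
gripper_force: 60.4
```

```bash
python3 - <<'E'
from h import *
go(.4465,-.0205,.2,.45)
c,im=snap('wrist','w7')
z=arm.observe()['tool_pos'][2]+.0075+.013
for n,k in(('blue',BLUE),('yel',YEL)):
    for r in rects(c,im,*k,z,800): print('w',n,*r)
E
```

```text
t 48.3 pos [633.8  14.1 228.6] yaw 0.5 tilt [-0.1 -0. ] w 24.5 F [ 0.1 -0.3 -1.9] grip 60 q [ 0.02  0.43  0.27  1.41 -0.    1.58]
  d(tool,cm): [ -3.29 -18.75   2.88] rz 0.1
w blue [634.1 -24. ] [23.3 25.1] 0.6 [321. 422.]
w blue [633.1  80.8] [25.3 83.5] 90.4 [321. 136.]
w yel [633.7  13.4] [26.6 49.9] 90.6 [321. 339.]
```

Emit:
servo_tool(moves="-0.3 -1.5 0 0 0 0 -1;-0.5 -2.5 0 0 0 0 -1;-0.5 -3 0 0 0 0 -1;-0.5 -3 0 0 0 0 -1;-0.5 -3 0 0 0 0 -1;-0.5 -3 0 0 0 0 -1;-0.4 -2 0 0 0 0 -1;0 -0.7 0 0 0 0 -1")

```text
time_s: 49.15
tool_pos: [0.4454, -0.0196, 0.2296]
eef_rot: [2.214, 2.229, -0.0]
wrist_force: [0.1, -0.6, -1.9]
grip_width: 0.0244
gripper_force: 60.4
```

Emit:
servo_tool(moves="0 0 0 0 0 0 -1;0 0 0.5 0 0 0 -1;0 0 0.8 0 0 0 -1;0 0 0.8 0 0 0 -1;0 0 0.4 0 0 0 -1;0 0 0 0 0 0 -1;0 0 0 0 0 0 -1;0 0 0 0 0 0 -1")

```text
time_s: 49.95
tool_pos: [0.4475, -0.0193, 0.2045]
eef_rot: [2.213, 2.229, 0.0]
wrist_force: [-1.0, -0.2, -2.6]
grip_width: 0.0249
gripper_force: 60.4
```

```bash
python3 - <<'E'
from h import *
go(.4465,-.0205,.138,.45)
c,im=snap('wrist','w8')
z=arm.observe()['tool_pos'][2]+.0075+.013
for n,k,zz in(('blue',BLUE,z),('yel',YEL,z),('post',GREEN,.166)):
    for r in rects(c,im,*k,zz,400): print('w',n,*r)
E
```

```text
t 50.0 pos [447.5 -19.3 204.5] yaw 0.4 tilt [ 0. -0.] w 24.9 F [-1.  -0.2 -2.6] grip 60 q [-0.04  0.12 -0.23  1.22 -0.    1.52]
  d(tool,cm): [-0.12 -0.1   6.65] rz -0.0
w blue [447.6 -57.5] [23.3 25.4] 0.6 [321. 422.]
w blue [446.9  47.4] [25.3 83.6] 90.4 [321. 136.]
w yel [447.4 -20. ] [26.6 49.9] 90.5 [321. 339.]
```

View pics/w8.png

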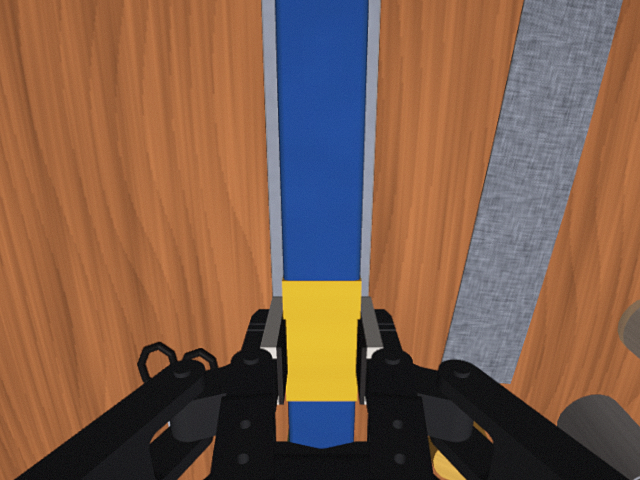

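Emit:
servo_tool(moves="-0.05 -0.07 0.5 0 0 0 -1;0 0 0.8 0 0 0 -1;0 0 0.8 0 0 0 -1;0 0 0.8 0 0 0 -1;0 0 0.8 0 0 0 -1;0 0 0.5 0 0 0 -1;0 0 0.2 0 0 0 -1;0 0 0 0 0 0 -1")

```text
time_s: 50.8
tool_pos: [0.4465, -0.0198, 0.1601]
eef_rot: [-2.213, -2.229, 0.001]
wrist_force: [-0.4, 0.5, -2.4]
grip_width: 0.025
gripper_force: 60.4
```

```bash
python3 - <<'E'
from h import *
go(.4468,-.020,.138,.45)
E
```

```text
t 50.8 pos [446.5 -19.8 160.1] yaw 0.4 tilt [-0. -0.] w 25.0 F [-0.4  0.5 -2.4] grip 60 q [-0.04  0.14 -0.32  1.1  -0.    1.52]
  d(tool,cm): [-0.03  0.03  2.21] rz -0.0
```

Emit:
servo_tool(moves="0 0 0.5 0 0 0 -1;0 0 0.5 0 0 0 -1;0 0 0.4 0 0 0 -1;0 0 0.3 0 0 0 -1;0 0 0.2 0 0 0 -1;0 0 0.2 0 0 0 -1;0 0 0 0 0 0 -1;0 0 0 0 0 0 -1")

```text
time_s: 51.6
tool_pos: [0.4466, -0.0198, 0.1394]
eef_rot: [2.213, 2.23, -0.0]
wrist_force: [0.5, -0.2, -2.8]
grip_width: 0.0249
gripper_force: 60.4
```

```bash
python3 - <<'E'
from h import *
go(.4468,-.020,.138,.45)
E
```

```text
t 51.6 pos [446.6 -19.8 139.4] yaw 0.4 tilt [-0. -0.] w 24.9 F [ 0.5 -0.2 -2.8] grip 60 q [-0.04  0.16 -0.36  1.05 -0.    1.52]
  d(tool,cm): [-0.02  0.02  0.14] rz -0.0
```

Emit:
servo_tool(moves="0 0 0.1 0 0 0 -1;0 0 0.1 0 0 0 -1;0 0 0 0 0 0 -1;0 0 0 0 0 0 -1;0 0 0 0 0 0 -0.1;0 0 0 0 0 0 0.4;0 0 0 0 0 0 1;0 0 0 0 0 0 1")

```text
time_s: 52.4
tool_pos: [0.4466, -0.0198, 0.1373]
eef_rot: [2.213, 2.23, -0.0]
wrist_force: [0.1, -0.6, 0.6]
grip_width: 0.0799
gripper_force: 0.0
```

Emit:
servo_tool(moves="0 0 0 0 0 0 1;0 0 -1 0 0 0 1;0 0 -3 0 0 0 1;0 0 -4 0 0 0 1;0 0 -4 0 0 0 1;1 -4 0 0 0 0 1;1 -4 0 0 0 0 1;1 -4 0 0 0 0 1")

```text
time_s: 53.2
tool_pos: [0.3251, 0.0095, 0.258]
eef_rot: [2.213, 2.229, 0.001]
wrist_force: [-0.1, 1.3, 0.9]
grip_width: 0.0855
gripper_force: 0.0
```

Emit:
servo_tool(moves="4 0 0 0 0 0 1;4 0 0 0 0 0 1;4 0 0 0 0 0 1;4 0 0 0 0 0 1;4 0 0 0 0 0 1;4 0 0 0 0 0 1;0 0 0 0 0 0 1;0 0 0 0 0 0 1")

```text
time_s: 54.0
tool_pos: [0.3242, 0.2499, 0.2576]
eef_rot: [2.21, 2.232, -0.001]
wrist_force: [-0.4, -0.4, 0.3]
grip_width: 0.0853
gripper_force: 0.0
```

```bash
python3 - <<'E'
from h import *
c,im=snap('top')
for n,k,z in(('blue',BLUE,.158),('yel',YEL,.158)):
    for r in rects(c,im,*k,z,100): print(n,*r)
a=cv2.resize(im[250:330,180:420],None,fx=3.2,fy=3.2,interpolation=cv2.INTER_CUBIC)
c,im=snap('scene')
b=cv2.resize(im[160:260,220:460],None,fx=3.2,fy=3.2,interpolation=cv2.INTER_CUBIC)
cv2.imwrite('pics/f1.png',np.vstack([a,b]))
E
```

```text
blue [447.9 104.9] [ 24.6 191.6] 90.5 [244. 299.]
blue [ 450.5 -140.5] [ 25.4 189.4] 88.9 [360. 296.]
yel [448.5 -18.2] [25.3 46.6] 89.1 [302. 298.]
```

View pics/f1.png

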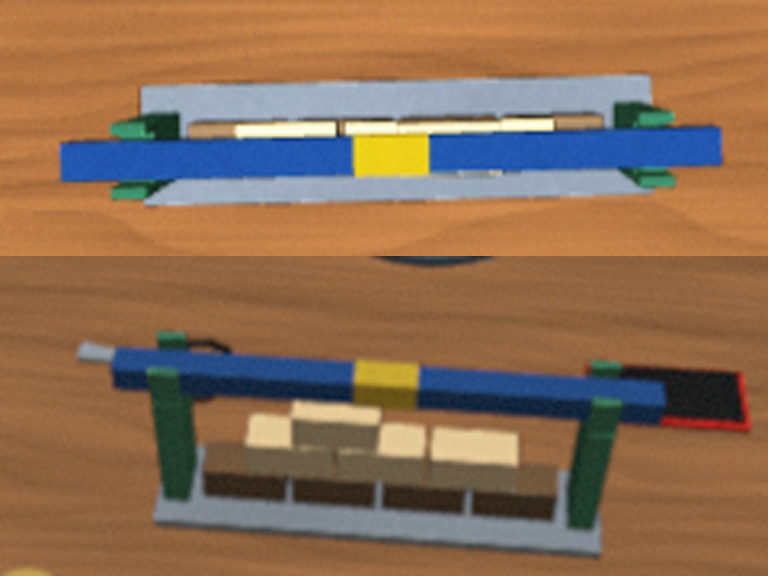

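The bar is in both brackets. The top image shows its yellow band at about (391,155), centred between the posts. The three second-course briquettes and the one on the third course are staggered over the joints.

```bash
python3 -c "
from rig import arm; print(arm.sign_off())"
```

```text
the job is handed in; nothing more can be done
None
```

The job is handed in at 54 s: four loose briquettes were present, so three fill the second course and one lies on the third over the joint at y = -38.5 mm; the bar is back in both brackets, and no tin or jar was touched (before laying it on the mat I set the bar back in the brackets once to regrip it).

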